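Crack the walnut for the cake

TASK

One of the two nutcrackers on the trolley has a walnut in its jaws: squeeze its two red handles together until the shell gives and the handles have closed right up, then let go. Leave that nutcracker standing about where it was, and do not touch the empty one.

Things in the scene. Friction and masses are not known exactly. Their poses are not given: they have to be found in the camera images.
- cracker: nutcracker holding a brown 34 mm walnut (top 49 mm up), loose, 0.95 kg. Origin: underside centre of its round dark wooden foot (88 mm wide, 10 high), below the walnut; z up. Steel jaws and two level red handles run from a pivot post 40 mm to +x, past the walnut to -x; the red grips span 60 to 129 mm on the -x side, at +y and -y: round, 14 mm thick, axis 32 mm above the table, free below
- cracker_grip (a point): midpoint between that cracker's red grips, 95 mm to -x of its origin, 32 mm above the table, axes as its body. Here the handles measure 63 mm along y over their outsides open, 34 closed: squeeze both. Resistance peaks near 10 N on each at a third of travel, gives at two thirds, then they run closed and stay; let go sooner and they spring open. Pushing one handle only slides the cracker
- cracker_left (a joint): closing angle of each handle of the cracker with the walnut (both swing level about the pivot by the same angle), rad: 0 open as at the start, the walnut gives at about 0.073, 0.11 fully closed
- spare: the second nutcracker, of the same make and size but empty, a bare steel cup between its jaws, loose on the table. Origin and axes as for the other. Not to be touched
Things that resemble listed ones, but are neither listed nor needed, are in the scene too. What is shaped like the cracker but yellow is not meant.

How it is judged:
By the outcome, as a careful person would: the job done as asked, in the order asked, and still so for the second after the job is handed in, with the robot touching nothing.
It also fails if it takes over 29 s, if anything falls off the work surface, if the arm or the gripper's body presses on something with over 40 N, if the wrist force passes 120 N, or if a joint passes its speed limit or range.

ROBOT

A 6-joint arm with a two-finger parallel gripper is mounted at the origin on the work surface. World frame = base frame: x ahead of the robot, y to its left, z up, the work surface at z = 0. Lengths are in mm, angles in rad, forces in N, time in s.
With the tool pointing down it reaches from about 250 to 800 mm from the base axis. Payload 8.5 kg.
Tool frame: the origin (TCP) lies at the very end of the fingers, on their centre line; the grasp point (between the pads) lies 19 mm behind it; z points along the fingers, y is the line along which they close (so a half turn about z gives the same grasp; the last joint's range is limited). The gripper opens to 85 mm and grips with 20 to 120 N. Pads are 22 mm wide; open, the fingers measure 114 mm over their backs; the gripper's body (76 mm by 85 mm) begins 54 mm behind the grasp point. The pads swing forward as they close: fully open they stand 13 mm farther back than shut.
Start: joints at [-1.11, 0.238, -0.013, 1.319, 0, 1.571], TCP at [233.428, -470.202, 231.276] pointing down, gripper open.
Joint ranges: [-2.66, 2.66], [-1.03, 1.9], [-1.14, 1.46], [-1.82, 2.27], [-1.45, 1.34], [-3.14, 3.14]. Speed limits (rad/s): [2.22, 2.22, 2.79, 3.14, 3.14, 3.14].

INTERFACE

Orientations are given as a 3x3 rotation matrix whose columns are the frame's x, y, z axes.
In Python, from bench import env, vision, ticket gives the robot as it stands.
- The arm moves only by the tool apply_moves, never from a script. Its argument "deltas" is a list that holds one entry, the list of rows, each a list of 5 numbers: the shift along the tool's x, y, z in mm, then the turn about the tool's z in rad, then the gripper's target within -1 to 1 (fully open at 1, half-way at 0, shut at -1). A call has 1 to 12 rows; each row is the pose to reach, as a shift and turn from the pose commanded when the call began, along the tool's axes at that moment; what a row does not reach only later rows make up. A row lasts 1/10 s, in which the tool goes at most 50 mm and 8.59 degrees, less where a joint would pass 70% of its speed; a pose out of reach is approached as far as the arm can. A call with a gripper value outside its range is refused whole. The fingers move at their own pace and stop on an object; the grip force is fixed at half the most. Time passes only in rows, so rows that repeat a pose let the fingers close. It gives the time, the measured TCP pose, the force, the opening and the grip force at its end, in the units of the state.
- env.state(): the state, without advancing time (a new reading comes with each control period).
- vision.get_image(name): name is "scene" or "side" or "wrist"; returns a dict with "img" (480x640x3 uint8, red, green, blue), "intrinsics" (3x3 intrinsics, pixels), "k1" (the pictures are not rectified: a ray, as slopes to the right and down, at radius r is drawn at 1 + k1 r^2 times it, then the intrinsics apply), "rvec" (rotation vector, rad) and "tvec" (3), from world to camera coordinates, as OpenCV has them. Camera axes: x right, y down, z forward; pixel columns grow to the right and rows downward; lengths in mm; the calibration is good to about 2 mm. A picture is of the moment at which its call begins. There is no depth.
- ticket.finish_job(): hands the job in; it is judged then, once.
The state is a dict: "time_s": time; "joints": joint angles; "qd": joint speeds; "joint_efforts": joint torques, N m; "tool_pos": TCP position; "tool_rot": TCP orientation; "force": force on the tool from outside, world axes, zero at the start; "moment": the same for the moment, N m; "finger_gap": finger opening in mm; "finger_force": force on a finger pad.
Only numpy, scipy, OpenCV 4.12 (cv2) and the standard library are available. Lean on these libraries where they do the work, as an engineer would, in place of code of your own. Each camera call takes 0.05 s, during which the arm holds its last target. There are 200 camera calls.

## Working session

There is one attempt and no reset: what is moved stays moved. The work goes in short steps, Python scripts to look and compute and a tool call to move; the robot and the scene stay as the last step left them, time stands still between calls to the robot, and variables do not carry over. Pictures are saved under pics/ and viewed, at most 10 in all, crops included, and the job is handed in when it is done.

Besides the shell and the picture viewer there is one more tool, called after "Call:" as name(argument=value, ...), one argument or row to a line, values as JSON. apply_moves: Moves the arm, as the interface text tells. Its arguments: {"type":"object","properties":{"deltas":{"type":"array"}},"required":["deltas"]}

```bash
mkdir -p pics; cat > h.py <<'E'
import numpy as np, cv2
from bench import env, vision, ticket
def save(name,fn):
    d=vision.get_image(name); cv2.imwrite(fn,d["img"][:,:,::-1]); 
    np.savez(fn+'.npz',**{k:np.array(v) for k,v in d.items()}); return d
def ray(d,u,v,z):
    K=np.array(d["intrinsics"]); k1=float(d["k1"])
    p=cv2.undistortPoints(np.array([[[u,v]]],float),K,np.array([k1,0,0,0,0.]))[0,0]
    R=cv2.Rodrigues(np.array(d["rvec"],float))[0]; t=np.array(d["tvec"],float).ravel()
    c=-R.T@t; w=R.T@np.array([p[0],p[1],1]); return c+w*(z-c[2])/w[2]
E
python3 - <<'E'
from h import *
save("scene","pics/s1.png");save("side","pics/d1.png")
print(env.state())
E
```

```text
{'time_s': 0.1, 'joints': array([-1.11003687e+00,  2.38725569e-01, -1.41819251e-02,  1.31923551e+00,
        6.37516650e-06,  1.57081027e+00]), 'qd': array([ 3.07836942e-04, -8.46837274e-05,  5.63883077e-04,  1.79645270e-03,
       -8.93098375e-04, -7.67762529e-05]), 'joint_efforts': array([ 3.70172279e-05, -5.39720857e+01,  3.46997845e+01,  1.34060928e-02,
        6.69734263e-06,  1.91398539e-05]), 'tool_pos': array([ 233.25560703, -469.89478234,  230.73476439]), 'tool_rot': array([[ 8.95721283e-01,  4.44615600e-01, -5.93060851e-04],
       [ 4.44615996e-01, -8.95720467e-01,  1.20907392e-03],
       [ 6.35638425e-06, -1.34667758e-03, -9.99999093e-01]]), 'force': array([-0.25544019,  0.37490922,  0.05606309]), 'moment': array([-0.05239621, -0.02183288, -0.04448514]), 'finger_force': 0.0, 'finger_gap': 85.23484168348637}
```

View pics/s1.png

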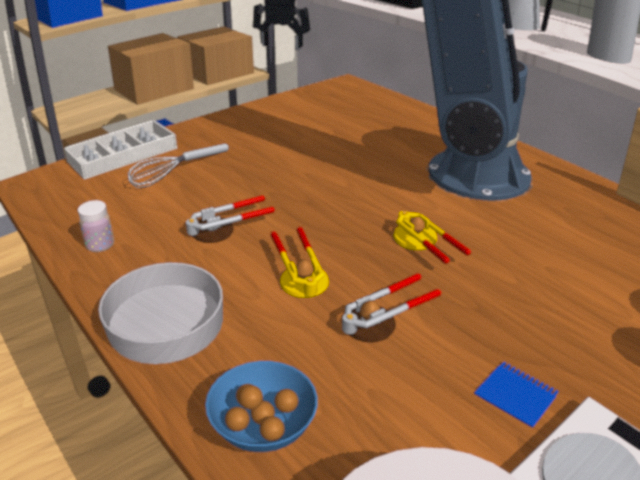

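View pics/d1.png

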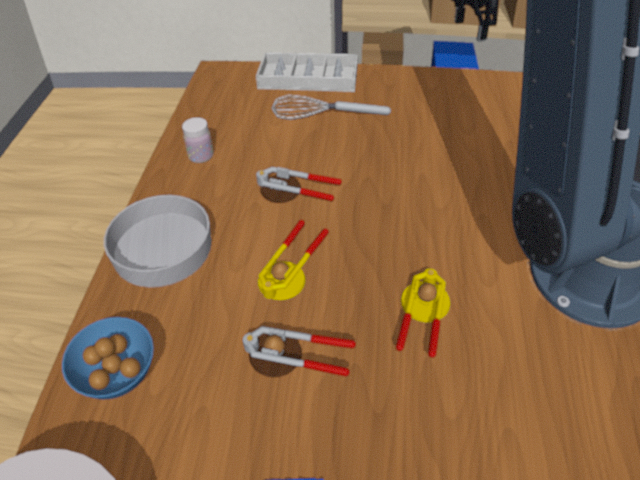

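Target (steel, with walnut): in the scene view the walnut is at about (370,310) with grip tips at (419,279) and (438,294). In the side view the walnut is at (274,345) with tips at (353,344) and (347,371). The empty one is farther back, and the two yellow ones are decoys. I'll enlarge both views next.

```bash
python3 - <<'E'
import cv2,numpy as np
a=cv2.imread('pics/s1.png')[265:345,330:450];b=cv2.imread('pics/d1.png')[315:395,238:358]
f=lambda x:cv2.resize(x,None,fx=6,fy=3.7*6/3.7*0+6,interpolation=cv2.INTER_CUBIC)[:,:]
A=cv2.resize(a,(450,300),interpolation=cv2.INTER_CUBIC)
B=cv2.resize(b,(450,300),interpolation=cv2.INTER_CUBIC)
cv2.imwrite('pics/c1.png',np.vstack([A,B]))
# red-mask endpoints
for n,(x0,x1,y0,y1) in {'s1':(370,450,265,315),'d1':(300,365,325,385)}.items():
    im=cv2.imread(f'pics/{n}.png').astype(int)
    m=((im[:,:,2]>110)&(im[:,:,1]<60)&(im[:,:,0]<60)).astype(np.uint8)
    z=np.zeros_like(m);z[y0:y1,x0:x1]=m[y0:y1,x0:x1]
    k,l,s,c=cv2.connectedComponentsWithStats(z)
    for i in range(1,k):
        if s[i,4]>30: print(n,s[i],c[i],cv2.minAreaRect(np.argwhere(l==i)[:,::-1].astype(np.float32)))
E
```

```text
s1 [388 273  33  20 259] [404.37837838 282.51351351] ((404.7000427246094, 281.9000244140625), (8.497057914733887, 33.541019439697266), 63.43495178222656)
s1 [406 289  35  20 281] [423.20996441 298.16014235] ((423.6207275390625, 298.0517272949219), (8.356289863586426, 35.65350341796875), 68.19859313964844)
d1 [311 334  45  14 374] [333.03743316 340.71122995] ((333.17999267578125, 340.739990234375), (44.406307220458984, 8.7681245803833), 8.13010311126709)
d1 [304 359  45  17 394] [326.22081218 367.29695431] ((326.3152770996094, 367.392822265625), (45.147281646728516, 9.083484649658203), 11.689369201660156)
```

View pics/c1.png

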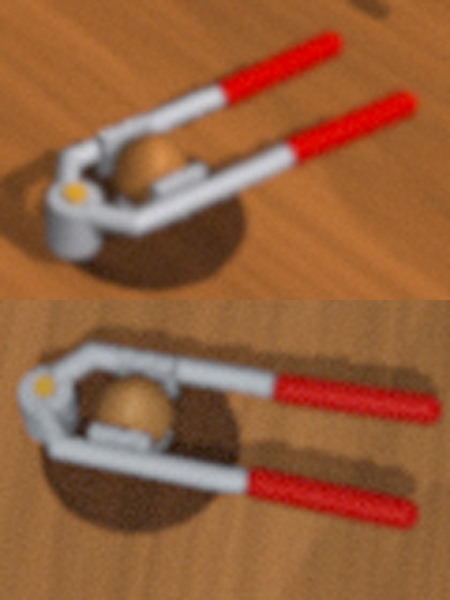

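The crop shows both grips clearly, with the pivot dot at crop (75,193) in the top half and (45,385) in the bottom half. The grip centroids are good enough to locate it.

```bash
python3 - <<'E'
from h import *
S=np.load('pics/s1.png.npz');D=np.load('pics/d1.png.npz')
def tri(a,b):
    P=[];
    for d,(u,v) in((S,a),(D,b)):
        c0=ray(d,u,v,0);c1=ray(d,u,v,100);P.append((c0,c1-c0))
    A=np.array([P[0][1],-P[1][1]]).T;s=np.linalg.lstsq(A,P[1][0]-P[0][0],rcond=None)[0]
    p,q=P[0][0]+s[0]*P[0][1],P[1][0]+s[1]*P[1][1];return (p+q)/2,np.linalg.norm(p-q)
pts={'g1':((404.4,282.5),(333,340.7)),'g2':((423.2,298.2),(326.2,367.3)),
'piv':((330+75/3.75,265+193/3.75),(238+45/3.75,315+85/3.75)),'nut':((330+152/3.75,265+165/3.75),(238+135/3.75,315+105/3.75))}
r={}
for k,(a,b) in pts.items():
    z=32
    print(k,ray(S,*a,z)[:2].round(1),ray(D,*b,z)[:2].round(1),'tri',*tri(a,b)); r[k]=tri(a,b)[0]
m=(r['g1']+r['g2'])/2; ax=r['nut']-m
print('mid',m,'sep',np.linalg.norm(r['g1']-r['g2']),'nut-mid',np.linalg.norm(ax[:2]),'piv-mid',np.linalg.norm((r['piv']-m)[:2]))
n=r['g1']-r['g2'];pv=r['piv']-m
print('yaw x',[np.degrees(np.arctan2(*v)) for v in ((ax[1],ax[0]),(pv[1],pv[0]),(-n[0],n[1]),(n[0],-n[1]))])
E
```

```text
g1 [477.1 200.8] [476.6 200.2] tri [476.57598919 200.13003827  31.54458242] 0.4279720608223416
g2 [483.4 250.5] [482.8 250.2] tri [482.85709523 249.93687051  31.43169   ] 0.16856527492489265
piv [607.5 206.2] [611.1 205.8] tri [610.17251391 208.61035745  35.56540683] 0.8202749047636752
nut [569.7 213.9] [570.6 212.5] tri [570.28035016 213.84634668  32.92363149] 1.2750471737445401
mid [479.71654221 225.03345439  31.48813621] sep 50.20144993468866 nut-mid 91.25214896030538 piv-mid 131.48565954891075
yaw x [np.float64(-7.04192313472745), np.float64(-7.175217261389679), np.float64(172.8124103707513), np.float64(-7.187589629248688)]
```

Call:
apply_moves(
  deltas=[
    [[33,-32,0,0,1],[66,-64,0,0,1],[99,-96,0,0,1],[132,-128,0,0,1],[165,-160,0,0,1],[198,-192,0,0,1],[231,-224,0,0,1],[265,-257,0,0,1]],
  ],
)

```text
time_s: 0.9
tool_pos: [356.5, -120.5, 231.3]
tool_rot: [[0.896, 0.444, 0.0], [0.444, -0.896, -0.0], [0.0, 0.0, -1.0]]
force: [1.3, -0.3, -0.1]
finger_gap: 85.8
finger_force: 0.0
```

```bash
python3 -c "
from h import *
s=env.state();print(s['joints'],s['tool_rot'],s['tool_pos'])"
```

```text
[-3.25857737e-01 -1.80022174e-02 -3.11025459e-01  1.27759740e+00
  4.87470767e-06  2.35546798e+00] [[ 8.95933950e-01  4.44187268e-01  1.67999329e-04]
 [ 4.44187281e-01 -8.95933958e-01 -5.16220217e-05]
 [ 1.27586459e-04  1.20873087e-04 -9.99999985e-01]] [ 356.50543322 -120.46273063  231.30008806]
```

Call:
apply_moves(
  deltas=[
    [[22,-21,0,-0.14,1],[44,-42,0,-0.28,1],[66,-64,0,-0.42,1],[88,-85,0,-0.56,1],[110,-106,0,-0.7,1],[132,-128,0,-0.84,1],[154,-149,0,-0.98,1],[176,-170,0,-1.12,1],[198,-191,0,-1.26,1],[220,-212,0,-1.4,1],[242,-234,0,-1.54,1],[264,-255,0,-1.68,1]],
  ],
)

```text
time_s: 2.1
tool_pos: [479.6, 224.9, 231.0]
tool_rot: [[-0.545, 0.839, -0.001], [0.839, 0.545, -0.0], [0.0, -0.001, -1.0]]
force: [-0.2, -0.0, 0.2]
finger_gap: 85.4
finger_force: 0.0
```

Call:
apply_moves(
  deltas=[
    [[0,0,0,-0.14,1],[0,0,0,-0.28,1],[0,0,0,-0.42,1],[0,0,0,-0.56,1],[0,0,0,-0.7,1],[0,0,0,-0.84,1],[0,0,0,-0.877,1],[0,0,0,-0.877,1]],
  ],
)

```text
time_s: 2.9
tool_pos: [479.4, 223.5, 231.0]
tool_rot: [[-0.992, 0.123, -0.001], [0.123, 0.992, -0.0], [0.001, -0.0, -1.0]]
force: [0.5, 0.4, 0.2]
finger_gap: 85.2
finger_force: 0.0
```

```bash
python3 -c "
from h import *
s=env.state();print(s['joints'],s['tool_rot'],s['tool_pos']);save('wrist','pics/w1.png')"
```

```text
[ 4.36271882e-01  2.45652759e-01 -4.12023789e-03  1.32175382e+00
  9.64623003e-05  5.59670590e-01] [[-9.92395796e-01  1.23085703e-01 -7.02824420e-04]
 [ 1.23085884e-01  9.92395998e-01 -2.21249331e-04]
 [ 6.70247513e-04 -3.06074671e-04 -9.99999729e-01]] [479.40246216 223.54642359 231.00588887]
```

View pics/w1.png

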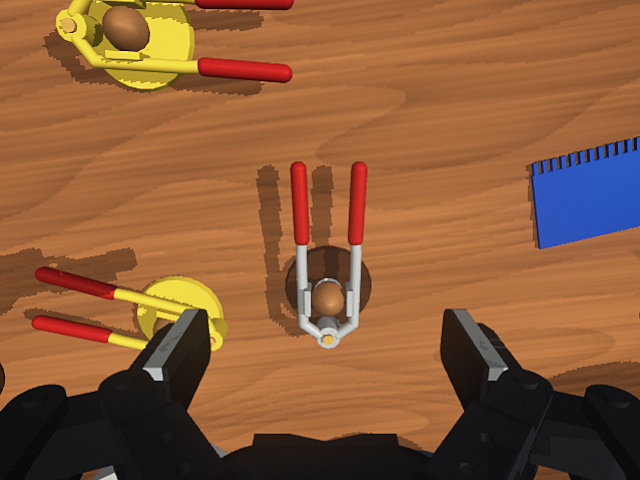

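The wrist view shows the target lined up with the tool: grip axes at about (301,203) and (356,203), pivot at (328,340). I'll cross-check that and the clearance to the yellow neighbours.

```bash
python3 - <<'E'
from h import *
W=np.load('pics/w1.png.npz')
im=W['img'].astype(int);m=((im[:,:,0]>110)&(im[:,:,1]<70)&(im[:,:,2]<70)).astype(np.uint8)
z=np.zeros_like(m);z[150:260,280:380]=m[150:260,280:380]
k,l,s,c=cv2.connectedComponentsWithStats(z)
g=[ray(W,*c[i],32) for i in range(1,k) if s[i,4]>200]
mid=sum(g)/2;print(g,mid)
p=ray(W,328,340,45);v=p-mid;print('piv',p,np.hypot(*v[:2]),np.degrees(np.arctan2(v[1],v[0])))
yt=np.array([.1236,.9923])
for q in((36,323),(40,274),(118,340),(225,310),(289,72),(290,2)):
    r=ray(W,*q,32);d=(r-mid)[:2];print(q,r.round(),'y',(d@yt).round(),'x',(d@[.9923,-.1236]).round())
E
```

```text
[array([474.71801547, 201.71542319,  32.        ]), array([481.00973545, 251.84130241,  32.        ])] [477.86387546 226.7783628   32.        ]
piv [606.34027496 210.39260971  45.        ] 129.51709591206898 -7.268207916645979
(36, 323) [561. -68.  32.] y -282.0 x 119.0
(40, 274) [512. -47.  32.] y -267.0 x 68.0
(118, 340) [589.   5.  32.] y -206.0 x 138.0
(225, 310) [570. 116.  32.] y -99.0 x 105.0
(289, 72) [369. 208.  32.] y -32.0 x -106.0
(290, 2) [320. 216.  32.] y -30.0 x -155.0
```

Call:
apply_moves(
  deltas=[
    [[1,2,35,0,1],[1,2,70,0,1],[1,2,105,0,1],[1,2,135,0,1],[1,2,160,0,1],[1,2,180,0,1],[1,2,195,0,1],[1,2,208,0,1],[1,2,216,0,1],[1,2,222,0,1],[1,2,222,0,1],[1,2,222,0,1]],
  ],
)

```text
time_s: 4.15
tool_pos: [479.0, 225.9, 9.7]
tool_rot: [[-0.992, 0.124, 0.0], [0.124, 0.992, 0.0], [-0.0, 0.0, -1.0]]
force: [0.4, 0.2, -0.6]
finger_gap: 85.3
finger_force: 0.0
```

```bash
python3 - <<'E'
from h import *
a=save('scene','pics/s2.png')['img'][225:345,310:470];b=save('side','pics/d2.png')['img'][285:405,228:388]
f=lambda x:cv2.resize(x[:,:,::-1],(400,300),interpolation=cv2.INTER_CUBIC)
cv2.imwrite('pics/c2.png',np.hstack([f(a),f(b)]))
E
```

```text
(no output)
```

View pics/c2.png

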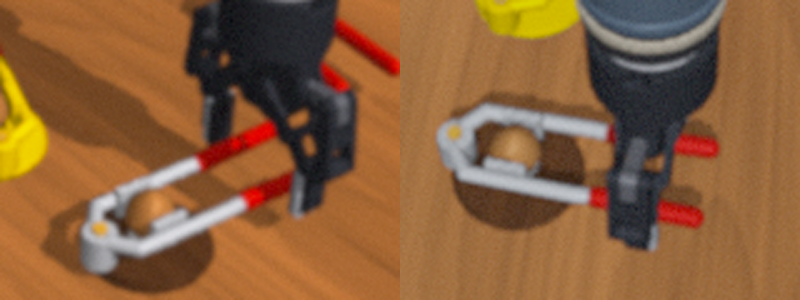

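The fingers straddle both red grips mid-length and touch nothing. Closing gradually.

Call:
apply_moves(
  deltas=[
    [[0,0,0,0,0.8],[0,0,0,0,0.65],[0,0,0,0,0.5],[0,0,0,0,0.4],[0,0,0,0,0.3],[0,0,0,0,0.2],[0,0,0,0,0.1],[0,0,0,0,0.0],[0,0,0,0,-0.1],[0,0,0,0,-0.2],[0,0,0,0,-0.3],[0,0,0,0,-0.3]],
  ],
)

```text
time_s: 5.45
tool_pos: [479.1, 225.7, 9.7]
tool_rot: [[-0.992, 0.124, 0.001], [0.124, 0.992, 0.0], [-0.001, 0.0, -1.0]]
force: [-0.7, -1.2, 6.2]
finger_gap: 31.6
finger_force: 58.6
```

Call:
apply_moves(
  deltas=[
    [[0,0,0,0,-0.4],[0,0,0,0,-0.5],[0,0,0,0,-0.6],[0,0,0,0,-0.6],[0,0,0,0,-0.6],[0,0,0,0,-0.6],[0,0,0,0,-0.6],[0,0,0,0,-0.6]],
  ],
)

```text
time_s: 6.25
tool_pos: [479.1, 225.7, 9.7]
tool_rot: [[-0.992, 0.124, 0.001], [0.124, 0.992, 0.0], [-0.001, 0.0, -1.0]]
force: [-1.1, -1.1, 6.6]
finger_gap: 31.5
finger_force: 58.6
```

Gap is 31.5 mm at full grip force, so the handles are closed. Letting go gently, then up.

Call:
apply_moves(
  deltas=[
    [[0,0,0,0,-0.3],[0,0,0,0,-0.15],[0,0,0,0,0.0],[0,0,0,0,0.2],[0,0,0,0,0.4],[0,0,0,0,0.6],[0,0,0,0,0.8],[0,0,0,0,1],[0,0,0,0,1],[0,0,0,0,1],[0,0,0,0,1]],
  ],
)

```text
time_s: 7.35
tool_pos: [478.8, 225.7, 9.3]
tool_rot: [[-0.992, 0.123, -0.0], [0.123, 0.992, 0.0], [0.0, 0.0, -1.0]]
force: [-0.4, -0.7, 0.6]
finger_gap: 85.3
finger_force: 0.0
```

Call:
apply_moves(
  deltas=[
    [[0,0,-8,0,1],[0,0,-20,0,1],[0,0,-40,0,1],[0,0,-65,0,1],[0,0,-95,0,1],[0,0,-130,0,1],[0,0,-165,0,1],[0,0,-200,0,1],[0,0,-220,0,1],[0,0,-220,0,1]],
  ],
)

```text
time_s: 8.35
tool_pos: [480.1, 226.3, 233.6]
tool_rot: [[-0.992, 0.123, 0.006], [0.123, 0.992, 0.003], [-0.005, 0.004, -1.0]]
force: [-0.3, 1.0, -0.7]
finger_gap: 85.1
finger_force: 0.0
```

```bash
python3 - <<'E'
from h import *
d=save('wrist','pics/w2.png');a=d['img'][120:360,200:440]
b=save('side','pics/d3.png')['img'][285:405,228:388]
cv2.imwrite('pics/c3.png',np.hstack([cv2.resize(a,(400,400))[:,:,::-1],cv2.resize(b,(400,400))[:,:,::-1]]))
im=d['img'].astype(int);m=((im[:,:,0]>110)&(im[:,:,1]<70)&(im[:,:,2]<70)).astype(np.uint8)
m[:150]=0;m[260:]=0;m[:,:270]=0;m[:,390:]=0
k,l,s,c=cv2.connectedComponentsWithStats(m)
print([(ray(d,*c[i],32).round(1),s[i]) for i in range(1,k) if s[i,4]>200])
E
```

```text
[(array([473.1, 216.3,  32. ]), array([ 302,  154,   20,   85, 1231], dtype=int32)), (array([475.4, 236.8,  32. ]), array([ 325,  155,   21,   84, 1183], dtype=int32))]
```

View pics/c3.png

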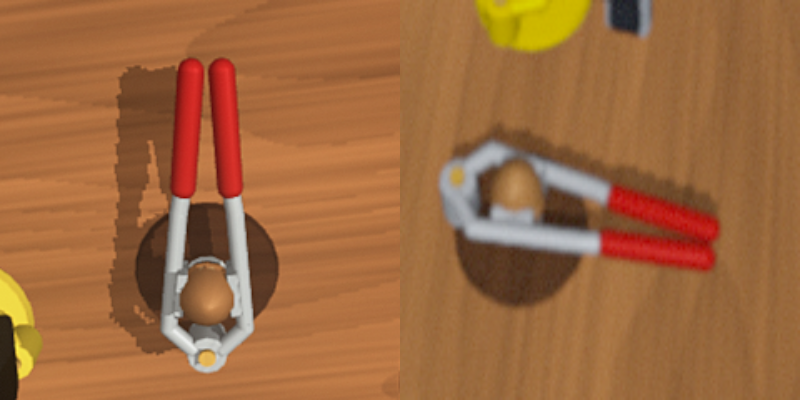

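The handles have stayed closed: axes 20.6 mm apart, so about 34.6 mm over the outsides. The cracker is upright, within about 4 mm of its old place.

```bash
python3 -c "
from h import *
print(ticket.finish_job())"
```

```text
the job is handed in; nothing more can be done
None
```

The walnut nutcracker's handles are squeezed fully closed and released; it stands within about 4 mm of where it was, the empty one was not touched, and the job was handed in at about 8.5 s.

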